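# Index a worm-driven rotary table up to a stop pin

## Robot

A 6-joint arm with a two-finger parallel gripper is mounted at the origin on the work surface. World frame = base frame: x ahead of the robot, y to its left, z up, the work surface at z = 0. Lengths are in m, angles in rad, forces in N, time in s.
With the tool pointing down it reaches from about 0.325 to 0.875 m from the base axis. Payload 4.4 kg.
Tool frame: the origin (TCP) lies on the centre line of the jaws, within the pads' length; the fingertips stand tip_extent ahead of it and the grasp point (between the pads) lies 8 mm behind it (tip_extent is the distance from the TCP to the fingertips, in m); z points along the fingers, y is the line along which they close (so a half turn about z gives the same grasp; the last joint's range is limited). The gripper opens to 85 mm and grips with 20 to 120 N. Pads are 22 mm wide; open, the fingers measure 114 mm over their backs; the gripper's body (76 mm by 85 mm) begins 54 mm behind the grasp point. The pads swing forward as they close: fully open they stand 13 mm farther back than shut.
Start: joints at [1.196, 0.207, 1.542, -0, 1.393, -0.15], TCP at [0.128, 0.561, 0.214] pointing down, gripper open.
Joint ranges: [-2.73, 2.73], [-0.86, 2.22], [0.23, 2.46], [-1.11, 4.25], [0.08, 2.63], [-2.82, 2.82]. Speed limits (rad/s): [2.79, 2.79, 3.14, 3.14, 3.14, 3.14].

## Interface

Orientations are given as a unit quaternion [w, x, y, z].
In Python, from station import observe, read_camera, camera_params, sign_off, regions_of, tip_extent gives the robot as it stands.
- The arm moves only by the tool arm_command, never from a script. Its argument "increments" is one flat list of numbers, 5 for each row, row after row: the shift along the tool's x, y, z in m, then the turn about the tool's z in degrees, then the closure, from -1 (fully open) to 1 (shut). In form: [x, y, z, twist, grip, x, y, z, twist, grip, ...]. A call has 1 to 10 rows; each row shifts and turns the commanded pose from where the row before left it, along the tool's axes as they then stand; what a row does not reach is not made up. A row lasts 1/10 s, in which the tool goes at most 50 mm and 8.59 degrees, less where a joint would pass 70% of its speed; a pose out of reach is approached as far as the arm can. A call is refused whole if a number of a shift passes 0.05 or a number of a turn 8.59, either way. A call with a gripper value outside its range is refused whole. The fingers move at their own pace and stop on an object; the grip force is fixed at half the most. Time passes only in rows, so rows that do not move let the fingers close. It gives the time, the measured TCP pose, the force, the opening and the grip force at its end, in the units of the state.
- observe(): the state, without advancing time (a new reading comes with each control period).
- read_camera(name): name is "scene" or "top" or "wrist"; returns the picture (400x640x3 uint8, blue, green, red); there is no depth.
- camera_params(name): a dict with "fx", "fy", "cx", "cy" (pixels), "rvec" (rotation vector, rad) and "tvec" (3), from world to camera coordinates, as OpenCV has them. Camera axes: x right, y down, z forward; pixel columns grow to the right and rows downward; lengths in m; the calibration is good to about 2 mm. A picture is of the moment at which its call begins: read the wrist's pose just before it. camera_params takes no time and is no camera call; for the wrist camera it gives the pose at the moment of the call.
- sign_off(): hands the job in; it is judged then, once.
Trained networks look in the newest picture that a camera, given by its name, has taken for a name from the list of things; names that differ only in an ending like _2 or _b are one class to them, and where a whole thing is asked for, a point or a joint stands for the part that bears it (a point fixed in the world has none). Each returns a list of dicts, best first, with "conf" (0 to 1); they miss things now and then, are a little off and sometimes report something else, mostly with a low value. They report only what shows in the picture. A call takes as long as a camera call. They do not tell look-alikes from the thing itself.
- regions_of(camera, thing): "pixels" (400x640 bool, what is visible of it) and "centre" ([row, column] in pixels, amid what is visible of it).
The state is a dict: "t": time; "joints": joint angles; "joint_velocities": joint speeds; "joint_efforts": joint torques, N m; "eef_pos": TCP position; "tool_rot": TCP orientation; "contact_force": force on the tool from outside, world axes, zero at the start; "moment": the same for the moment, N m; "finger_gap": finger opening in m; "grasp_force": force on a finger pad.
Only numpy, scipy, OpenCV 4.12 (cv2) and the standard library are available. Lean on these libraries where they do the work, as an engineer would, in place of code of your own. Each camera call takes 0.05 s, during which the arm holds its last target. There are 200 camera calls.

## Task

Set the thick stop pin from the wooden rack upright and fully home in the hole of the stop block beside the rotary table. Then wind the worm handwheel clockwise, turn after turn, until the adjusting screw on the table's stop arm comes up and rests firmly against the pin, and let go leaving it bearing there. Feel for the contact and do not force it: the worm multiplies your push and would bend the pin. Leave the thin dowel in the rack alone.

Things in the scene. Friction and masses are not known exactly. Their poses are not given: they have to be found in the camera images.
- pin_grip (a point): Grip point of the thick stop pin: loose plain steel pin, 16 mm diameter, 130 mm long, bevelled foot. It starts upright in a wooden rack left or right of the rotary table (rack top 30 mm above the bench, pin foot 12 mm), 60 mm from the thin dowel. The point is on its axis, 94 mm above its foot, 36 mm below its top: grip here from above.
- pin_foot (a point): Centre of the stop pin's foot (lower end). Home in the stop block it is 34 mm below the point stop_hole.
- stop_hole (a point): Centre of the mouth of the hole in the top of the stop block: a dark steel block 44 x 44 mm, top 58 mm above the bench, fixed on the rim of the rotary table's base, 120 mm from the turntable's axis. Blind round hole, 18 mm in diameter, 2 mm chamfer, 34 mm deep. The stop arm passes 8 mm above the block.
- dog (a point): Point in the middle of the stop arm: a level steel bar, 16 mm wide, 14 mm thick, on the turntable's rim; 73 mm above the bench, 120 mm from the turntable's axis (bar ends at 136 mm). An adjusting screw, set anywhere from 4 to 12 mm out of its clockwise face, meets the pin: this point is then 20 to 28 mm short of the pin's axis, less 1 to 2 mm as the pin leans in its hole. Travel 30 to 80 degrees.
- wheel_centre (a point): Centre of the top face of the worm handwheel: level aluminium disc 112 mm across, 148 mm above the bench, axis vertical. The worm is 16 to 1: 16 clockwise wheel turns give one table turn, clockwise. Friction about 0.12 N m (3 N at the crank handle); it stays where left. Once the stop arm bears, 1 N more at the handle puts about 6 N on the pin: 20 N on the pin is plenty, over 60 N spoils it.
- crank_handle (a point): Upright crank handle on the handwheel: black plastic grip, 18 mm in diameter, 56 mm tall, free to spin about its own axis, 42 mm from the handwheel's axis. The point is on its axis, 36 mm above the wheel's top face, 20 mm below its top: grip here from above and carry it round the wheel's centre in a circle, keeping the gripper's heading.
- turntable: The turning part of the rotary table: steel disc 190 mm across (top 80 mm above the bench) with a dark flange on it (150 mm across, top 98 mm), a pipe stub (60 mm across, top 130 mm) and the stop arm. Origin on its vertical axis at bench height, 205 mm from the handwheel's axis.
- stop_pin: The thick stop pin as a whole; origin at its foot, z up along it.
- dowel: Thin loose steel dowel, 10 mm diameter, 70 mm long, in the other hole of the rack; origin at its foot. Leave it there.
Mind the look-alikes: they are no part of the job. Leave any green look-alike of the stop_pin alone.

How it is judged:
By the outcome, as a careful person would: the job done as asked, in the order asked, and still so for the second after the job is handed in, with the robot touching nothing.
It also fails if it takes over 72 s, if anything falls off the work surface, if the arm or the gripper's body presses on something with over 40 N, if the wrist force passes 120 N, or if a joint passes its speed limit or range.

## Working session

There is one attempt and no reset: what is moved stays moved. The work goes in short steps, Python scripts to look and compute and a tool call to move; the robot and the scene stay as the last step left them, time stands still between calls to the robot, and variables do not carry over. Pictures are saved under pics/ and viewed, at most 10 in all, crops included, and the job is handed in when it is done.

Besides the shell and the picture viewer there is one more tool, called as name(argument=value, ...), one argument or row to a line, values as JSON. arm_command: Moves the arm, as the interface text tells. Its arguments: {"type":"object","properties":{"increments":{"type":"array","items":{"type":"number"}}},"required":["increments"]}

```bash
mkdir -p pics; python3 - <<'E'
from station import *
import cv2
s=observe();print(s, tip_extent if not callable(tip_extent) else tip_extent())
for n in("scene","top"):
    cv2.imwrite(f"pics/{n}0.png",read_camera(n)); print(n,camera_params(n))
    for t in("stop_pin","pin_grip","stop_hole","dog","wheel_centre","crank_handle","turntable","dowel"):
        print(n,t,[(round(r["conf"],2),[round(float(v),1) for v in r["centre"]],int(r["pixels"].sum())) for r in regions_of(n,t)][:4])
E
```

```text
{'t': 0.0, 'joints': array([ 1.19650948e+00,  2.07411192e-01,  1.54299897e+00, -2.23798274e-06,
        1.39349606e+00, -1.50513663e-01]), 'joint_velocities': array([ 0.0012239 , -0.00027104,  0.00012315,  0.00291851,  0.00028974,
        0.00182993]), 'joint_efforts': array([-1.22896752e-03, -3.83023775e+01, -2.91598839e+01, -1.93778865e-04,
        1.06743869e-02,  3.82815699e-05]), 'eef_pos': array([0.12731657, 0.5598922 , 0.21300946]), 'tool_rot': array([-2.99006494e-04,  1.11653020e-01,  9.93746580e-01, -1.11747666e-03]), 'contact_force': array([ 0.03691611, -0.08856253,  0.10133283]), 'moment': array([-0.02561458, -0.0077009 , -0.00720761]), 'grasp_force': 0.0, 'finger_gap': 0.08541736381313142} 0.011
scene {'fx': 492.40826099369315, 'fy': 492.40826099369315, 'cx': 318.79080003478686, 'cy': 198.42816940695437, 'rvec': array([ 1.29404742,  2.18872584, -0.99864344]), 'tvec': array([ 0.23335323, -0.25012263,  1.65970985])}
scene stop_pin [(0.72, [208.3, 474.8], 213), (0.57, [232.6, 474.2], 292)]
scene pin_grip [(0.8, [254.0, 497.4], 288), (0.64, [233.7, 469.0], 215), (0.47, [206.1
[... 212 characters left out ...]
], 3959)]
scene dowel [(0.4, [254.1, 453.3], 43)]
top {'fx': 466.43952364906704, 'fy': 466.43952364906704, 'cx': 319.82044478298417, 'cy': 201.32249165343273, 'rvec': array([ 2.13702335, -2.07823254,  0.18753272]), 'tvec': array([0.03563162, 0.54695901, 1.25527768])}
top stop_pin [(0.64, [258.2, 197.4], 72), (0.6, [224.8, 194.4], 90), (0.5, [219.3, 165.1], 80)]
top pin_grip [(0.65, [226.3, 193.0], 102), (0.51, [255.3, 197.5], 111), (0.4, [217.8, 168.4], 109)]
top stop_hole [(0.85, [221.0, 266.2], 281)]
top dog [(0.94, [190.4, 296.2], 3762)]
top wheel_centre [(0.95, [190.2, 373.5], 1397)]
top crank_handle []
top turntable [(0.92, [188.9, 295.3], 3733), (0.25, [196.1, 385.7], 62)]
top dowel []
```

```bash
python3 - <<'E'
import cv2,numpy as np
a=cv2.imread("pics/top0.png")[120:310,130:430]; cv2.imwrite("pics/t1.png",cv2.resize(a,(798,505),interpolation=2))
a=cv2.imread("pics/scene0.png")[110:310,220:540]; cv2.imwrite("pics/s1.png",cv2.resize(a,(800,500),interpolation=2))
E
```

```text
(no output)
```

View pics/t1.png

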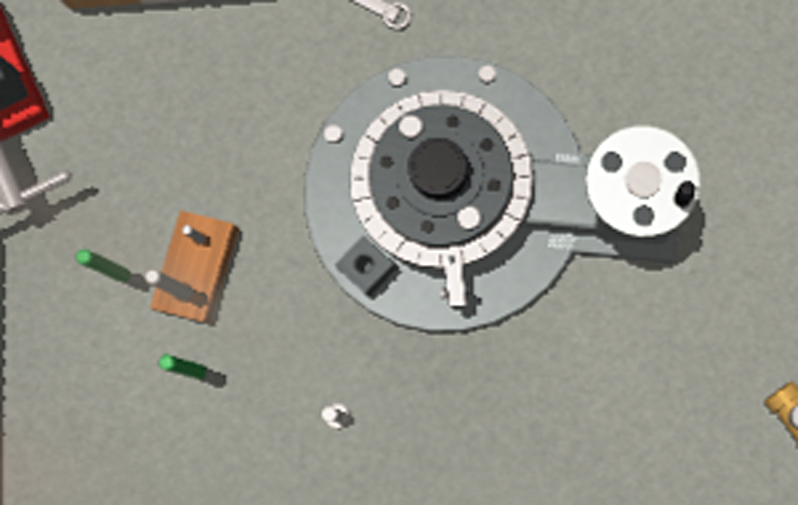

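View pics/s1.png

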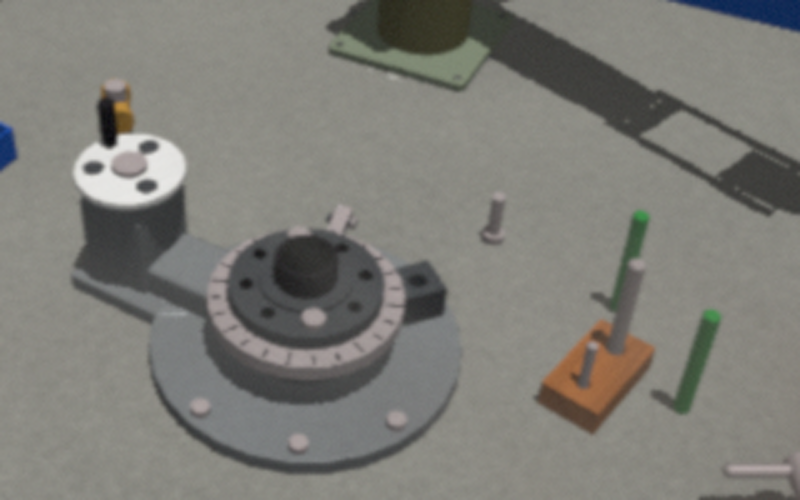

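Top view: the steel pin's top is at px (187,224), with two green look-alikes to its left and below. The block's hole is at (267,219), the wheel at (372,188), the black crank at (387.5,193) and the dog at (301,225). The scene view agrees: pin top (475,216), hole (387,223), wheel (272,175), crank top (262,150).

```bash
cat >h.py <<'E'
import numpy as np,cv2
from station import *
def ray(n,px,p=None):
    p=p or camera_params(n); R=cv2.Rodrigues(p["rvec"])[0]; t=p["tvec"]
    return -R.T@t, R.T@np.array([(px[0]-p["cx"])/p["fx"],(px[1]-p["cy"])/p["fy"],1])
def at(n,px,z,p=None):
    o,d=ray(n,px,p); return o+d*(z-o[2])/d[2]
def tri(a,b):
    A=np.zeros((3,3));v=np.zeros(3)
    for o,d in(a,b):
        d=d/np.linalg.norm(d);M=np.eye(3)-np.outer(d,d);A+=M;v+=M@o
    return np.linalg.solve(A,v)
E
python3 - <<'E'
from h import *
np.set_printoptions(precision=4,suppress=True)
k=lambda x,y:(130+x/2.66,120+y/2.66); q=lambda x,y:(220+x/2.5,110+y/2.5)
T={}
for n,t,s,z in(("pin",(152,277),(637,265),.142),("hole",(364,264),(418,282),.058),("wheel",(643,181),(129,163),.148),("crank",(688,189),(106,100),.204),("hub",(439,167),(305,250),.130),("dog",(457,283),(342,215),.080),("dowel",(187,230),(591,346),.082)):
    T[n]=at("top",k(*t),z); print(n,T[n],at("scene",q(*s),z),tri(ray("top",k(*t)),ray("scene",q(*s))))
n=lambda a,b:np.linalg.norm((T[a]-T[b])[:2])
print(n("hub","hole"),n("hub","wheel"),n("hub","dog"),n("wheel","crank"),n("pin","dowel"))
for a in("hole","dog"): d=T[a]-T["hub"];print(a,np.degrees(np.arctan2(d[1],d[0])))
p=camera_params("wrist");R=cv2.Rodrigues(p["rvec"])[0];print(-R.T@p["tvec"],R,p)
E
```

```text
pin [0.4586 0.3927 0.142 ] [0.4662 0.3988 0.142 ] [0.4592 0.3965 0.1349]
hole [0.4903 0.1968 0.058 ] [0.4977 0.2054 0.058 ] [0.4907 0.2003 0.0498]
wheel [ 0.566 -0.086  0.148] [ 0.5664 -0.0836  0.148 ] [ 0.5657 -0.0852  0.1471]
crank [ 0.5463 -0.123   0.204 ] [ 0.5508 -0.1157  0.204 ] [ 0.5463 -0.1217  0.1995]
hub [0.5794 0.1167 0.13  ] [0.5793 0.1199 0.13  ] [0.579  0.1181 0.1291]
dog [0.4697 0.0973 0.08  ] [0.4655 0.1053 0.08  ] [0.4678 0.1014 0.0805]
dowel [0.5173 0.3791 0.082 ] [0.5237 0.3847 0.082 ] [0.518  0.3825 0.0754]
0.11980872524837405 0.2031149930447188 0.11133663225595561 0.04193601887808839 0.060158013876822285
hole 138.00040399933837
dog -169.9765092032207
[0.0429 0.5796 0.3748] [[ 0.2207  0.9753  0.0003]
 [ 0.9218 -0.2086  0.3269]
 [ 0.3189 -0.0718 -0.9451]] {'fx': 307.90525123144596, 'fy': 307.90525123144596, 'cx': 319.34327303150434, 'cy': 199.10919837413167, 'rvec': array([-2.2394, -1.7892, -0.301 ]), 'tvec': array([-0.5749, -0.0411,  0.3822])}
```

arm_command(
  increments=[-0.05, -0.0125, 0, 0, 0, -0.05, -0.0125, 0, 0, 0, -0.05, -0.0125, 0, 0, 0, -0.05, -0.0125, 0, 0, 0, -0.05, -0.0125, 0, 0, 0, -0.05, -0.0125, 0, 0, 0, -0.05, -0.0125, 0, 0, 0, -0.01, 0, 0, 8.5, 0, 0, 0, 0, 8.5, 0, 0, 0, 0, 8.5, 0],
)

```text
t: 1.9
eef_pos: [0.4505, 0.3996, 0.214]
tool_rot: [-0.0, 0.332, 0.943, -0.0]
contact_force: [0.0, 0.3, 0.0]
finger_gap: 0.043
grasp_force: 0.0
```

```bash
python3 - <<'E'
from h import *
np.set_printoptions(precision=4,suppress=True)
s=observe();p=camera_params("wrist");im=read_camera("wrist");cv2.imwrite("pics/w1.png",im)
print(s["eef_pos"],s["tool_rot"],s["finger_gap"],s["joints"],s["t"])
np.save("w1.npy",p,allow_pickle=True)
for t in("stop_pin","stop_hole","dowel"):
  for r in regions_of("wrist",t):
    if r["conf"]>.3:
      m=r["pixels"];y,x=np.where(m);print(t,r["conf"],r["centre"],x.min(),x.max(),y.min(),y.max())
def pj(X): return cv2.projectPoints(np.array([X],float),p["rvec"],p["tvec"],np.array([[p["fx"],0,p["cx"]],[0,p["fy"],p["cy"]],[0,0,1]]),None)[0].ravel()
print(pj((.459,.394,.142)),pj((.459,.394,.03)),at("top",(161.2,216.6),.142),at("top",(192.8,256),.142))
E
```

```text
[0.4505 0.3996 0.214 ] [-0.0001  0.332   0.9433 -0.0001] 0.04297359641413248 [ 0.5819  0.2641  1.4717  0.0001  1.4061 -0.312 ] 1.9
stop_pin 0.8 [166.0, 400.5] 375 419 143 184
stop_pin 0.7 [139.8, 253.0] 233 274 124 157
stop_pin 0.61 [200.2, 321.1] 315 333 174 224
stop_pin 0.34 [230.6, 345.7] 341 351 218 246
stop_hole 0.79 [284.9, 213.1] 195 239 269 308
dowel 0.48 [231.0, 345.0] 341 352 218 246
[321.9993 217.8052] [321.2291 180.7401] [0.4767 0.4626 0.142 ] [0.3765 0.3709 0.142 ]
```

View pics/w1.png

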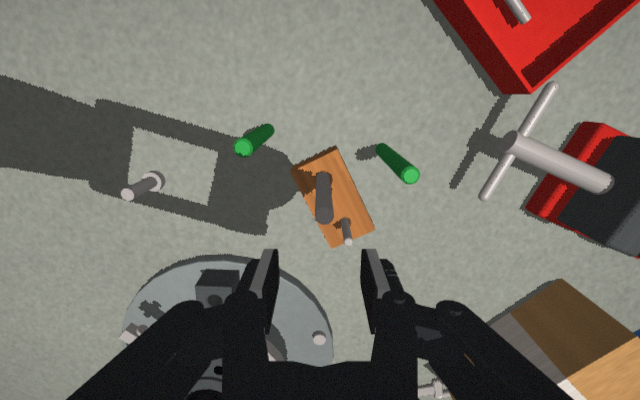

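Wrist view: the steel pin's top is at about (323,217), which matches the predicted (322,218). The greens are at (245,147) and (411,174), and the dowel is at (347,240).

arm_command(
  increments=[-0.01, 0.001, 0.03, 0, 0, 0, 0, 0.04, 0, 0, 0, 0, 0.036, 0, 0, 0, 0, 0.01, 0, 0, 0, 0, 0, 0, 1, 0, 0, 0, 0, 1, 0, 0, 0, 0, 1, 0, 0, 0, 0, 1, 0, 0, 0, 0, 1, 0, 0, 0, 0, 1],
)

```text
t: 3.1
eef_pos: [0.4591, 0.3955, 0.0999]
tool_rot: [0.001, 0.328, 0.945, 0.001]
contact_force: [-1.2, -0.5, 3.0]
finger_gap: 0.014
grasp_force: 59.1
```

arm_command(
  increments=[0, 0, -0.02, 0, 1, 0, 0, -0.035, 0, 1, 0, 0, -0.035, 0, 1, -0.0294, -0.0269, 0, 0, 1, -0.0294, -0.0269, 0, 0, 1, -0.0294, -0.0269, 0, 0, 1, -0.0294, -0.0269, 0, 0, 1, -0.0294, -0.0269, 0, 0, 1, 0, 0, 0, 0, 1, 0, 0, 0, 0, 1],
)

```text
t: 4.1
eef_pos: [0.4899, 0.1975, 0.188]
tool_rot: [-0.0, 0.329, 0.944, 0.0]
contact_force: [0.0, -0.5, -1.7]
finger_gap: 0.0139
grasp_force: 59.1
```

```bash
cat >look.py <<'E'
from h import *
import sys
np.set_printoptions(precision=4,suppress=True)
s=observe();p=camera_params("wrist");im=read_camera("wrist")
print(s["eef_pos"],s["tool_rot"],s["finger_gap"],s["contact_force"],s["t"])
np.save("p.npy",p,allow_pickle=True)
x0,y0=170,150
cv2.imwrite(f"pics/{sys.argv[1]}.png",cv2.resize(im[y0:y0+225,x0:x0+300],(800,600),interpolation=2))
def pj(X): return cv2.projectPoints(np.array([X],float),p["rvec"],p["tvec"],np.array([[p["fx"],0,p["cx"]],[0,p["fy"],p["cy"]],[0,0,1]]),None)[0].ravel()
for X in((.491,.199,.058),):print(X,(pj(X)-[x0,y0])*8/3)
e=s["eef_pos"]
for dz in(.038,-.088):print("pin",(pj(e+[0,0,dz])-[x0,y0])*8/3)
E
python3 look.py w2
```

```text
[0.4899 0.1975 0.188 ] [-0.0003  0.3294  0.9442  0.0002] 0.013918561607306604 [ 0.0214 -0.4691 -1.72  ] 4.1
(0.491, 0.199, 0.058) [406.5535  94.9464]
pin [405.401 367.821]
pin [402.0899 132.5166]
```

View pics/w2.png

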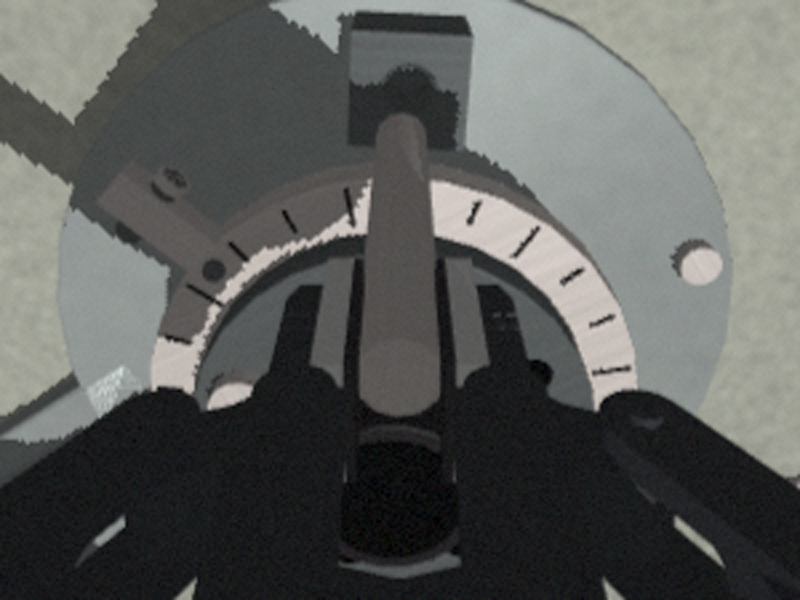

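Wrist crop: the hole is at about crop (410,91), the pin foot at about (402,134) as predicted, and the dog is to the left with its screw facing the block.

```bash
python3 - <<'E'
from h import *
p=np.load("p.npy",allow_pickle=True).item()
for c in((410,91),(410,94)):
  h=at("wrist",(170+c[0]*.375,150+c[1]*.375),.058,p);print(h,h-[.579,.1181,.058])
  d=h-[.4899,.1975,0];x=np.array([-.783,.622,0]);y=np.array([.622,.783,0]);print(d@x,d@y)
for c in((403,134),):
  print(at("wrist",(170+c[0]*.375,150+c[1]*.375),.1,p))
E
```

```text
[0.49059783 0.20093198 0.058     ] [-8.84021695e-02  8.28319831e-02 -6.93889390e-18]
0.0015882922751096619 0.0031212933447510795
[0.49150356 0.20022136 0.058     ] [-8.74964445e-02  8.21213572e-02 -6.93889390e-18]
0.00043710024786468456 0.0031282341829861546
[0.49051061 0.19741296 0.1       ]
```

arm_command(
  increments=[0.001, 0.0028, 0.015, 0, 1, 0, 0, 0.015, 0, 1, 0, 0, 0.008, 0, 1, 0, 0, 0, 0, 1, 0, 0, 0.003, 0, 1, 0, 0, 0.003, 0, 1, 0, 0, 0.003, 0, 1, 0, 0, 0.003, 0, 1, 0, 0, 0.002, 0, 1, 0, 0, 0, 0, 1],
)

```text
t: 5.15
eef_pos: [0.4907, 0.2009, 0.1358]
tool_rot: [-0.0, 0.328, 0.945, -0.0]
contact_force: [0.2, 0.3, -2.3]
finger_gap: 0.014
grasp_force: 59.2
```

arm_command(
  increments=[0, 0, 0.004, 0, 1, 0, 0, 0.004, 0, 1, 0, 0, 0.004, 0, 1, 0, 0, 0.004, 0, 1, 0, 0, 0.003, 0, 1, 0, 0, 0.002, 0, 1, 0, 0, 0.001, 0, 1, 0, 0, 0.001, 0, 1, 0, 0, 0, 0, 1],
)

```text
t: 6.05
eef_pos: [0.491, 0.201, 0.1132]
tool_rot: [-0.0, 0.328, 0.945, -0.0]
contact_force: [-0.5, 0.5, -2.6]
finger_gap: 0.0135
grasp_force: 59.1
```

arm_command(
  increments=[0, 0, 0.001, 0, 1, 0, 0, 0.001, 0, 1, 0, 0, 0.001, 0, 1, 0, 0, 0, 0, 1],
)

```text
t: 6.45
eef_pos: [0.492, 0.2012, 0.1118]
tool_rot: [0.001, 0.328, 0.945, 0.0]
contact_force: [-0.9, -0.2, 5.1]
finger_gap: 0.0139
grasp_force: 60.0
```

arm_command(
  increments=[0, 0, 0, 0, 0.3, 0, 0, 0, 0, 0, 0, 0, 0, 0, 0, 0, 0, 0, 0, 0, 0, 0, -0.015, 0, 0, 0, 0, -0.03, 0, 0, 0, 0, -0.045, 0, 0, 0, 0, -0.045, 0, 0, 0, 0, 0, 0, 0],
)

```text
t: 7.35
eef_pos: [0.4957, 0.2022, 0.2533]
tool_rot: [0.007, 0.328, 0.945, 0.004]
contact_force: [0.5, -0.2, 0.9]
finger_gap: 0.0428
grasp_force: 0.0
```

arm_command(
  increments=[-0.03, -0.027, 0, 0, 0, -0.03, -0.027, 0, 0, 0, -0.03, -0.027, 0, 0, 0, -0.03, -0.027, 0, 0, 0, -0.03, -0.027, 0, 0, 0, -0.03, -0.027, 0, 0, 0, -0.03, -0.027, 0, 0, 0, -0.03, -0.027, 0, 0, 0, 0, 0, 0, 0, 0],
)

```text
t: 8.25
eef_pos: [0.5456, -0.122, 0.2444]
tool_rot: [0.0, 0.331, 0.944, -0.001]
contact_force: [0.2, 0.7, 0.1]
finger_gap: 0.0426
grasp_force: 0.0
```

```bash
python3 - <<'E'
from h import *
np.set_printoptions(precision=4,suppress=True)
s=observe();p=camera_params("wrist");im=read_camera("wrist");print(s["eef_pos"],s["tool_rot"],s["finger_gap"],s["t"],s["joints"])
np.save("p.npy",p,allow_pickle=True)
def pj(X): return cv2.projectPoints(np.array([X],float),p["rvec"],p["tvec"],np.array([[p["fx"],0,p["cx"]],[0,p["fy"],p["cy"]],[0,0,1]]),None)[0].ravel()
for X in((.5463,-.1217,.204),(.5463,-.1217,.148),(.5657,-.0852,.148)):print(pj(X))
for t in("wheel_centre","crank_handle"):
  for r in regions_of("wrist",t): print(t,r["conf"],r["centre"],r["pixels"].sum())
t=read_camera("top")[190:270,220:420]; 
a=cv2.resize(im[100:400,120:520],(800,600)); cv2.imwrite("pics/w3.png",a);cv2.imwrite("pics/t3.png",cv2.resize(t,(800,320),interpolation=2))
E
```

```text
[ 0.5456 -0.122   0.2444] [ 0.0002  0.331   0.9436 -0.001 ] 0.0426395229868865 8.25 [-0.3737  0.1503  1.5442 -0.002   1.4466 -1.2696]
[322.1768 222.0791]
[321.7259 196.7681]
[368.2996 188.5499]
wheel_centre 0.59 [185.0, 369.8] 12334
crank_handle 0.61 [214.3, 320.9] 827
```

View pics/w3.png

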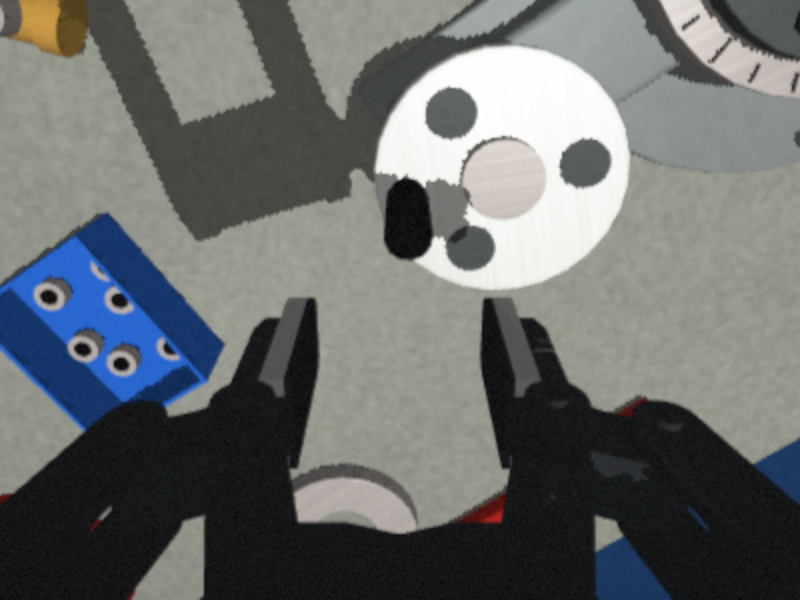

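View pics/t3.png

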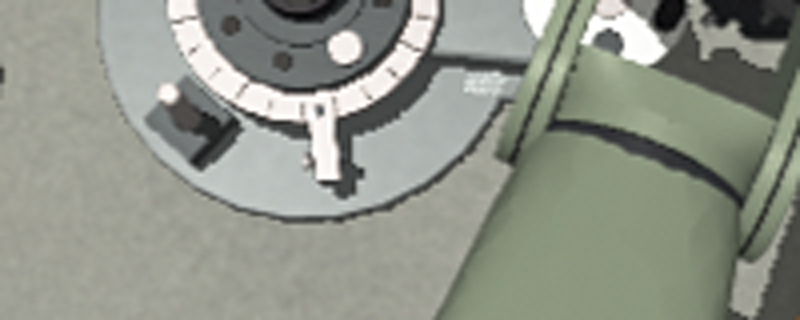

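Wrist crop: handle top at about (408,236), wheel disc spanning x 376–629 and y 44–289, with its centre at about (503,168). Top crop: the pin stands upright in the block at about (172,95), and the dog is at (325,140).

```bash
python3 - <<'E'
from h import *
np.set_printoptions(precision=4,suppress=True)
p=np.load("p.npy",allow_pickle=True).item()
q=lambda x,y:(120+x/2,100+y/2)
E=[at("wrist",q(*c),.148,p) for c in((376,166),(629,168),(503,44),(505,289))]
A=np.array([[2*e[0],2*e[1],1] for e in E]);b=[e[0]**2+e[1]**2 for e in E]
c=np.linalg.lstsq(A,b,rcond=None)[0];print("wheel",c[:2],np.sqrt(c[2]+c[0]**2+c[1]**2))
print("boss",at("wrist",q(504,178),.150,p))
for k in((408,236),(408,233)):
  h=at("wrist",q(*k),.204,p);print(h,np.linalg.norm(h[:2]-c[:2]))
E
```

```text
wheel [ 0.5664 -0.0828] 0.055334990488111656
boss [ 0.5673 -0.0828  0.15  ]
[ 0.5446 -0.1187  0.204 ] 0.042015720076025685
[ 0.5438 -0.118   0.204 ] 0.04188876134252596
```

arm_command(
  increments=[0.0028, 0.002, 0.015, 0, 0, 0, 0, 0.025, 0, 0, 0, 0, 0.02, 0, 0, 0, 0, 0.008, 0, 0, 0, 0, 0, 0, 0.5, 0, 0, 0, 0, 1, 0, 0, 0, 0, 1, 0, 0, 0, 0, 1, 0, 0, 0, 0, 1],
)

```text
t: 9.35
eef_pos: [0.5427, -0.1154, 0.1776]
tool_rot: [-0.001, 0.328, 0.945, -0.002]
contact_force: [-5.1, -3.7, -1.3]
finger_gap: 0.0136
grasp_force: 58.6
```

```bash
python3 - <<'E'
from station import *
s=observe();print(s)
E
```

```text
{'t': 9.35, 'joints': array([-0.36297196,  0.19878918,  1.62910841, -0.00435849,  1.31605967,
       -1.26370402]), 'joint_velocities': array([-0.00109698,  0.00188185,  0.00174606,  0.0013787 , -0.00094566,
        0.00016836]), 'joint_efforts': array([  2.99433723, -38.37747216, -30.8297646 ,   1.64447922,
        -0.96096497,  -0.04792181]), 'eef_pos': array([ 0.54270033, -0.11541256,  0.1775989 ]), 'tool_rot': array([-0.00124074,  0.32827754,  0.94457822, -0.00207441]), 'contact_force': array([-5.10324337, -3.69953405, -1.34528026]), 'moment': array([-0.67301661,  0.75870368, -0.0558292 ]), 'grasp_force': 58.56814661063254, 'finger_gap': 0.013634429745768263}
```

```bash
cat >circ.py <<'E'
import numpy as np,sys
from station import observe
s=observe();w,a,b,c=s["tool_rot"];X=np.array([2*a*a-1,2*a*b]);X/=np.hypot(*X);Y=np.array([-X[1],X[0]])*-1
C=np.array([float(sys.argv[1]),float(sys.argv[2])]);e=s["eef_pos"][:2]-C
th=np.arctan2(e[1],e[0]);f=s["contact_force"][:2]
u=e/np.hypot(*e);t=np.array([np.sin(th),-np.cos(th)])
print("th",np.degrees(th),"r",np.hypot(*e),"Frad",f@u,"Ftan",f@t,"Fz",s["contact_force"][2],"z",s["eef_pos"][2],"t",s["t"],"X",X,"Y",Y)
r=.042
for th0,st,n in[tuple(map(float,sys.argv[3:6]))]:
  P=[r*np.array([np.cos(np.radians(th0-st*i)),np.sin(np.radians(th0-st*i))]) for i in range(int(n)+1)]
  print(", ".join(f"{(q-p)@X:.4f}, {(q-p)@Y:.4f}, 0, 0, 1" for p,q in zip(P,P[1:])))
E
python3 circ.py .566 -.084 -126 20 18
```

```text
th -126.56547353791065 r 0.03911040751498198 Frad 6.011590480074299 Ftan 1.8948416616675696 Fz -1.345280264884265 z 0.1775988961600256 t 9.35 X [-0.78446871  0.6201684 ] Y [0.6201684  0.78446871]
0.0145, 0.0019, 0, 0, 1, 0.0129, 0.0068, 0, 0, 1, 0.0098, 0.0108, 0, 0, 1, 0.0055, 0.0135, 0, 0, 1, 0.0006, 0.0146, 0, 0, 1, -0.0044, 0.0139, 0, 0, 1, -0.0089, 0.0115, 0, 0, 1, -0.0123, 0.0078, 0, 0, 1, -0.0143, 0.0031, 0, 0, 1, -0.0145, -0.0019, 0, 0, 1, -0.0129, -0.0068, 0, 0, 1, -0.0098, -0.0108, 0, 0, 1, -0.0055, -0.0135, 0, 0, 1, -0.0006, -0.0146, 0, 0, 1, 0.0044, -0.0139, 0, 0, 1, 0.0089, -0.0115, 0, 0, 1, 0.0123, -0.0078, 0, 0, 1, 0.0143, -0.0031, 0, 0, 1
```

arm_command(
  increments=[0.0145, 0.0004, 0, 0, 1, 0.0129, 0.0068, 0, 0, 1, 0.0098, 0.0108, 0, 0, 1, 0.0055, 0.0135, 0, 0, 1, 0, 0, 0, 0, 1],
)

```text
t: 9.85
eef_pos: [0.526, -0.0598, 0.1776]
tool_rot: [-0.005, 0.328, 0.945, 0.0]
contact_force: [-13.0, 6.3, 4.9]
finger_gap: 0.0136
grasp_force: 61.0
```

```bash
python3 circ.py .566 -.084 154 20 18
```

```text
th 148.79126201388928 r 0.046773491344534276 Frad 14.381593535980626 Ftan -1.2989238903557718 Fz 4.868463838224891 z 0.17756252479697426 t 9.85 X [-0.78543985  0.61893799] Y [0.61893799 0.78543985]
0.0006, 0.0146, 0, 0, 1, -0.0044, 0.0139, 0, 0, 1, -0.0089, 0.0115, 0, 0, 1, -0.0123, 0.0078, 0, 0, 1, -0.0143, 0.0031, 0, 0, 1, -0.0145, -0.0020, 0, 0, 1, -0.0129, -0.0068, 0, 0, 1, -0.0098, -0.0108, 0, 0, 1, -0.0055, -0.0135, 0, 0, 1, -0.0006, -0.0146, 0, 0, 1, 0.0044, -0.0139, 0, 0, 1, 0.0089, -0.0115, 0, 0, 1, 0.0123, -0.0078, 0, 0, 1, 0.0143, -0.0031, 0, 0, 1, 0.0145, 0.0020, 0, 0, 1, 0.0129, 0.0068, 0, 0, 1, 0.0098, 0.0108, 0, 0, 1, 0.0055, 0.0135, 0, 0, 1
```

arm_command(
  increments=[0.0045, 0.0138, 0, 0, 1, -0.0044, 0.0139, 0, 0, 1, -0.0089, 0.0115, 0, 0, 1, -0.0123, 0.0078, 0, 0, 1, 0, 0, 0, 0, 1],
)

```text
t: 10.35
eef_pos: [0.5773, -0.0394, 0.1776]
tool_rot: [0.001, 0.328, 0.945, -0.0]
contact_force: [1.4, -2.2, -4.8]
finger_gap: 0.0133
grasp_force: 59.4
```

```bash
python3 circ.py .5635 -.0789 74 20 18
```

```text
th 70.69889777836518 r 0.041893206023149165 Frad -1.615580363860509 Ftan 2.0414622171063685 Fz -4.774294731979707 z 0.17759680217519694 t 10.35 X [-0.78483505  0.61970472] Y [0.61970472 0.78483505]
-0.0143, 0.0031, 0, 0, 1, -0.0145, -0.0020, 0, 0, 1, -0.0129, -0.0068, 0, 0, 1, -0.0098, -0.0108, 0, 0, 1, -0.0055, -0.0135, 0, 0, 1, -0.0006, -0.0146, 0, 0, 1, 0.0044, -0.0139, 0, 0, 1, 0.0089, -0.0115, 0, 0, 1, 0.0123, -0.0078, 0, 0, 1, 0.0143, -0.0031, 0, 0, 1, 0.0145, 0.0020, 0, 0, 1, 0.0129, 0.0068, 0, 0, 1, 0.0098, 0.0108, 0, 0, 1, 0.0055, 0.0135, 0, 0, 1, 0.0006, 0.0146, 0, 0, 1, -0.0044, 0.0139, 0, 0, 1, -0.0089, 0.0115, 0, 0, 1, -0.0123, 0.0078, 0, 0, 1
```

```bash
python3 circ.py .5635 -.0789 71.5 20 9
```

```text
th 70.69889777836518 r 0.041893206023149165 Frad -1.615580363860509 Ftan 2.0414622171063685 Fz -4.774294731979707 z 0.17759680217519694 t 10.35 X [-0.78483505  0.61970472] Y [0.61970472 0.78483505]
-0.0144, 0.0025, 0, 0, 1, -0.0144, -0.0026, 0, 0, 1, -0.0126, -0.0073, 0, 0, 1, -0.0093, -0.0112, 0, 0, 1, -0.0049, -0.0137, 0, 0, 1, 0.0001, -0.0146, 0, 0, 1, 0.0050, -0.0137, 0, 0, 1, 0.0094, -0.0111, 0, 0, 1, 0.0127, -0.0072, 0, 0, 1
```

arm_command(
  increments=[-0.0144, 0.0025, 0, 0, 1, -0.0144, -0.0026, 0, 0, 1, -0.0126, -0.0073, 0, 0, 1, -0.0093, -0.0112, 0, 0, 1, -0.0049, -0.0137, 0, 0, 1, 0.0001, -0.0146, 0, 0, 1, 0.005, -0.0137, 0, 0, 1, 0.0094, -0.0111, 0, 0, 1, 0.0127, -0.0072, 0, 0, 1, 0, 0, 0, 0, 1],
)

```text
t: 11.35
eef_pos: [0.549, -0.1187, 0.1776]
tool_rot: [0.001, 0.329, 0.944, 0.001]
contact_force: [-1.4, 4.4, -2.0]
finger_gap: 0.0141
grasp_force: 59.9
```

```bash
python3 circ.py .5635 -.0789 -108.5 20 9
```

```text
th -110.05200110662614 r 0.04236242436799325 Frad -3.6637253299484716 Ftan 2.8459197970922308 Fz -2.043923505589172 z 0.17757513242904083 t 11.35 X [-0.78382124  0.62098652] Y [0.62098652 0.78382124]
0.0144, -0.0025, 0, 0, 1, 0.0144, 0.0026, 0, 0, 1, 0.0126, 0.0073, 0, 0, 1, 0.0094, 0.0112, 0, 0, 1, 0.0050, 0.0137, 0, 0, 1, -0.0000, 0.0146, 0, 0, 1, -0.0050, 0.0137, 0, 0, 1, -0.0094, 0.0112, 0, 0, 1, -0.0126, 0.0073, 0, 0, 1
```

arm_command(
  increments=[0.0146, -0.0017, 0, 0, 1, 0.0144, 0.0026, 0, 0, 1, 0.0126, 0.0073, 0, 0, 1, 0.0094, 0.0112, 0, 0, 1, 0.005, 0.0137, 0, 0, 1, 0, 0.0146, 0, 0, 1, -0.005, 0.0137, 0, 0, 1, -0.0094, 0.0112, 0, 0, 1, -0.0126, 0.0073, 0, 0, 1, 0, 0, 0, 0, 1],
)

```text
t: 12.35
eef_pos: [0.5775, -0.0391, 0.1776]
tool_rot: [0.001, 0.328, 0.945, -0.002]
contact_force: [-0.1, -8.6, -0.9]
finger_gap: 0.0137
grasp_force: 60.0
```

```bash
python3 circ.py .5635 -.0789 71.5 10 10; python3 - <<'E'
from h import *
t=read_camera("top")[180:255,230:380]; cv2.imwrite("pics/t4.png",cv2.resize(t,(800,400),interpolation=2))
E
```

```text
th 70.6305062097906 r 0.042219980675025574 Frad -8.106453263625292 Ftan 2.7767550003622072 Fz -0.8646021608887646 z 0.17755327231007498 t 12.35 X [-0.78506593  0.61941221] Y [0.61941221 0.78506593]
-0.0071, 0.0019, 0, 0, 1, -0.0073, 0.0006, 0, 0, 1, -0.0073, -0.0007, 0, 0, 1, -0.0071, -0.0019, 0, 0, 1, -0.0066, -0.0031, 0, 0, 1, -0.0060, -0.0042, 0, 0, 1, -0.0052, -0.0052, 0, 0, 1, -0.0042, -0.0060, 0, 0, 1, -0.0031, -0.0066, 0, 0, 1, -0.0019, -0.0071, 0, 0, 1
```

View pics/t4.png

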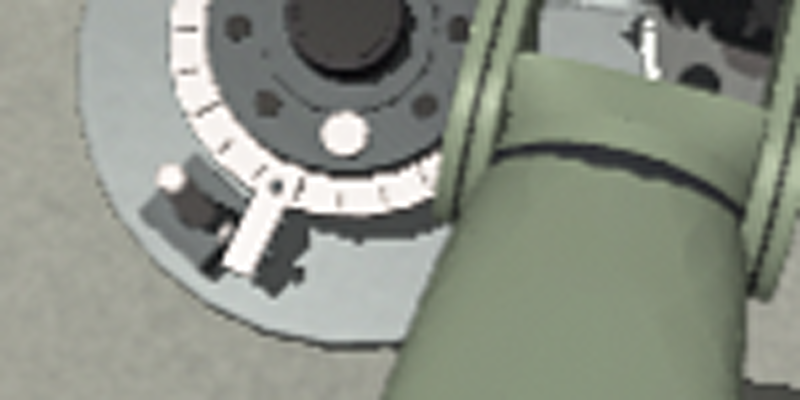

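Top crop: the dog bar runs from (277,187) to (240,270), with the screw tip at about (221,232) near the pin, whose top is at (172,180).

```bash
python3 - <<'E'
from h import *
np.set_printoptions(precision=4,suppress=True)
k=lambda x,y:(230+x/5.333,180+y/5.333)
pin=at("top",k(172,180),.154);tip=at("top",k(219,232),.073)
a=at("top",k(277,187),.08);b=at("top",k(240,270),.08);hub=np.array([.5792,.1171,.08])
print("pin",pin,"tip",tip,"bar",a,b)
an=lambda q:np.degrees(np.arctan2(*(q-hub)[1::-1]))
print(an(pin),an(tip),an(a),an(b)); print("gap mm",1e3*(np.linalg.norm((pin-tip)[:2])-.008))
E
```

```text
pin [0.4892 0.1962 0.154 ] tip [0.4765 0.1825 0.073 ] bar [0.4996 0.1529 0.08  ] [0.4561 0.1699 0.08  ]
138.6644551921728 147.5049118861973 155.7601717668951 156.77744307496408
gap mm 10.726902611805922
```

arm_command(
  increments=[-0.0079, -0.0002, 0, 0, 1, -0.0073, 0.0003, 0, 0, 1, -0.0073, -0.001, 0, 0, 1, -0.0071, -0.0019, 0, 0, 1, 0, 0, 0, 0, 1],
)

```text
t: 12.9
eef_pos: [0.5994, -0.0584, 0.1775]
tool_rot: [0.001, 0.328, 0.945, 0.001]
contact_force: [0.7, 2.3, 0.7]
finger_gap: 0.0133
grasp_force: 60.4
```

```bash
cat >pin.py <<'E'
from h import *
im=read_camera("top");r=im[203:222,252:272].astype(float)
g=r.min(2);w=np.clip(g-150,0,None);y,x=np.mgrid[203:222,252:272]
print("pin top",(w*x).sum()/w.sum(),(w*y).sum()/w.sum(),int((w>0).sum()))
print(g[6:19].astype(int)) if False else None
E
python3 circ.py .5635 -.0789 31 2.5 10;python3 pin.py
```

```text
th 29.769796569730808 r 0.04135646749719475 Frad 1.758025700238178 Ftan -1.6397188503938898 Fz 0.6512338678357426 z 0.177534238699696 t 12.9 X [-0.78445261  0.62018876] Y [0.62018876 0.78445261]
-0.0017, -0.0007, 0, 0, 1, -0.0017, -0.0008, 0, 0, 1, -0.0016, -0.0008, 0, 0, 1, -0.0016, -0.0009, 0, 0, 1, -0.0016, -0.0010, 0, 0, 1, -0.0015, -0.0010, 0, 0, 1, -0.0015, -0.0011, 0, 0, 1, -0.0014, -0.0012, 0, 0, 1, -0.0014, -0.0012, 0, 0, 1, -0.0013, -0.0013, 0, 0, 1
pin top 261.10009624639076 209.18629023633835 245
```

```bash
python3 - <<'E'
from h import *
np.set_printoptions(linewidth=200)
print(read_camera("top")[206:224,252:278].min(2))
E
```

```text
[[177 180 180 180 180 179 179 178 178 179 178 178 179 180 180 157 226 242 194 131 224 242 240 243 247 212]
 [179 181 180 181 182 180 179 179 179 178 180 178 179 180 180 178 195 217 196 234 243 240 239 240 243 248]
 [179 179 178 180 180 182 179 180 180 180 180 181 181 179 162 169 177 226 246 245 241 239 239 239 240 243]
 [180 178 177 179 180 179 178 180 180 179 178 181 178 155 121 130 166 150 229 245 243 240 239 239 241 239]
 [179 179 179 180 177 177 179 180 185 181 183 185 157 124 117 114 134 168 148 213 240 242 241 240 241 217]
 [180 181 180 179 179 180 179 174 208 231 235 206 141 112 117 118 117 135 167 146 182 234 243 244 236 177]
 [180 181 182 182 181 181 180 186 236 246 246 231 152 111 115 119 117 114  95 156 150 182 232 246 155 219]
 [183 183 183 183 182 183 179 201 239 245 246 249 180  95 106 117 117 117 116 103 158 165 161 228 177 227]
 [182 183 183 184 183 183 181 196 234 244 246 222 137  76  83 109 117 118 118 116 104 158 166 145 228 245]
 [181 180 182 183 182 183 182 157 124 174 198 155  93  70  70  95 110 115 118 117 116 105 156 162 151 230]
 [180 179 180 181 182 180 166 130 114 104  99  79  72  75  74  73  77  94 114 120 118 115 101 157 247 248]
 [182 180 182 184 183 167 130 115 119 102  77  71  74  74  74  74  61  62 100 113 118 117 106 168 236 244]
 [180 183 183 183 169 128 113 116 118 122  97  74  75  76  74  74  74  63  44  33  95 108 111 243 249 244]
 [173 186 186 177 132 110 114 117 117 119 106  82  75  74  75  74  73  74  53  39  34  23 191 242 245 243]
 [152 181 186 189 136 107 114 114 117 119 113  87  73  74  74  75  73  65  59  56  39  75 244 250 244 242]
 [146 168 184 188 166 122 106 112 114 117 119 101  68  66  73  72  71  55  75  84  54 186 243 245 243 243]
 [149 137 165 185 188 165 127 114 113 114 117 121 100  77  78  72  49  81 100 103 110 235 247 244 243 245]
 [151 149 131 169 186 186 186 158 122 113 114 117 120 113 111 113  77 144 151 115 212 245 245 244 244 250]]
```

arm_command(
  increments=[-0.0017, -0.0007, 0, 0, 1, -0.0017, -0.0008, 0, 0, 1, -0.0016, -0.0008, 0, 0, 1, -0.0016, -0.0009, 0, 0, 1, -0.0016, -0.001, 0, 0, 1, 0, 0, 0, 0, 1],
)

```text
t: 13.6
eef_pos: [0.6026, -0.0661, 0.1776]
tool_rot: [0.001, 0.328, 0.945, 0.001]
contact_force: [3.5, 4.3, -0.5]
finger_gap: 0.0135
grasp_force: 60.3
```

```bash
cat >pin.py <<'E'
from h import *
im=read_camera("top");g=im.min(2).astype(float)
m=(g>190).astype(np.uint8)[200:228,250:285]
n,l,st,c=cv2.connectedComponentsWithStats(m)
for i in range(1,n):
    if st[i,4]>5: print("blob",c[i]+[250,200],st[i,4])
E
python3 circ.py .5635 -.0789 17 2.5 6;python3 pin.py
```

```text
th 18.146403371363554 r 0.041118582582428044 Frad 4.619578751631064 Ftan -2.9968595214782874 Fz -0.4885322648531014 z 0.17755808426043743 t 13.6 X [-0.784596    0.62000735] Y [0.62000735 0.784596  ]
-0.0015, -0.0011, 0, 0, 1, -0.0014, -0.0011, 0, 0, 1, -0.0014, -0.0012, 0, 0, 1, -0.0013, -0.0013, 0, 0, 1, -0.0013, -0.0013, 0, 0, 1, -0.0012, -0.0014, 0, 0, 1
blob [274.50220264 212.20704846] 227
blob [261.26315789 212.73684211] 19
```

arm_command(
  increments=[-0.0022, 0, 0, 0, 1, -0.0014, -0.0011, 0, 0, 1, -0.0014, -0.0012, 0, 0, 1, -0.0013, -0.0013, 0, 0, 1, -0.0013, -0.0013, 0, 0, 1, 0, 0, 0, 0, 1],
)

```text
t: 14.25
eef_pos: [0.6047, -0.0759, 0.1775]
tool_rot: [0.0, 0.328, 0.945, -0.0]
contact_force: [-0.1, 2.0, 3.7]
finger_gap: 0.0134
grasp_force: 60.7
```

```bash
python3 circ.py .5635 -.0789 5 1.5 10;python3 pin.py
```

```text
th 4.201769325604749 r 0.04127390708096911 Frad 0.09373693713618109 Ftan -1.9625339379224342 Fz 3.7245512578625175 z 0.17749619970298192 t 14.25 X [-0.78427427  0.62041427] Y [0.62041427 0.78427427]
-0.0007, -0.0008, 0, 0, 1, -0.0007, -0.0008, 0, 0, 1, -0.0007, -0.0008, 0, 0, 1, -0.0007, -0.0009, 0, 0, 1, -0.0007, -0.0009, 0, 0, 1, -0.0006, -0.0009, 0, 0, 1, -0.0006, -0.0009, 0, 0, 1, -0.0006, -0.0009, 0, 0, 1, -0.0006, -0.0009, 0, 0, 1, -0.0005, -0.0010, 0, 0, 1
blob [274.41921397 212.44104803] 229
blob [261.26315789 212.73684211] 19
```

arm_command(
  increments=[-0.0007, -0.0008, 0, 0, 1, -0.0007, -0.0008, 0, 0, 1, -0.0007, -0.0008, 0, 0, 1, -0.0007, -0.0009, 0, 0, 1, -0.0007, -0.0009, 0, 0, 1, 0, 0, 0, 0, 1],
)

```text
t: 14.9
eef_pos: [0.6047, -0.0811, 0.1775]
tool_rot: [0.0, 0.328, 0.945, -0.0]
contact_force: [-0.1, 3.2, 5.0]
finger_gap: 0.0135
grasp_force: 61.0
```

```bash
python3 circ.py .5635 -.0789 -3 1.5 8;python3 pin.py
```

```text
th -3.0273378298134177 r 0.041292214972988794 Frad -0.2823566606943561 Ftan -3.199719996328515 Fz 5.044877110714401 z 0.17746426663205905 t 14.9 X [-0.78446434  0.62017393] Y [0.62017393 0.78446434]
-0.0006, -0.0009, 0, 0, 1, -0.0006, -0.0009, 0, 0, 1, -0.0006, -0.0009, 0, 0, 1, -0.0006, -0.0010, 0, 0, 1, -0.0005, -0.0010, 0, 0, 1, -0.0005, -0.0010, 0, 0, 1, -0.0005, -0.0010, 0, 0, 1, -0.0004, -0.0010, 0, 0, 1
blob [274.21585903 212.35242291] 227
blob [261.26315789 212.73684211] 19
```

arm_command(
  increments=[-0.0006, -0.0009, 0, 0, 1, -0.0006, -0.0009, 0, 0, 1, -0.0006, -0.0009, 0, 0, 1, -0.0006, -0.001, 0, 0, 1, -0.0005, -0.001, 0, 0, 1, 0, 0, 0, 0, 1],
)

```text
t: 15.55
eef_pos: [0.6041, -0.0866, 0.1774]
tool_rot: [0.0, 0.328, 0.945, -0.0]
contact_force: [0.3, 3.5, 5.5]
finger_gap: 0.0138
grasp_force: 61.0
```

```bash
python3 circ.py .5635 -.0789 -11 1.5 8;python3 pin.py
```

```text
th -10.68371516022681 r 0.04130056731902471 Frad -0.35577981281140536 Ftan -3.4448581100081586 Fz 5.50591414063157 z 0.17743128199218164 t 15.55 X [-0.78444239  0.62020169] Y [0.62020169 0.78444239]
-0.0005, -0.0010, 0, 0, 1, -0.0005, -0.0010, 0, 0, 1, -0.0004, -0.0010, 0, 0, 1, -0.0004, -0.0010, 0, 0, 1, -0.0004, -0.0010, 0, 0, 1, -0.0004, -0.0010, 0, 0, 1, -0.0003, -0.0010, 0, 0, 1, -0.0003, -0.0011, 0, 0, 1
blob [274.14666667 212.32444444] 225
blob [261.26315789 212.73684211] 19
```

arm_command(
  increments=[-0.0005, -0.001, 0, 0, 1, -0.0005, -0.001, 0, 0, 1, -0.0004, -0.001, 0, 0, 1, -0.0004, -0.001, 0, 0, 1, -0.0004, -0.001, 0, 0, 1, 0, 0, 0, 0, 1],
)

```text
t: 16.2
eef_pos: [0.6028, -0.0918, 0.1775]
tool_rot: [0.0, 0.328, 0.945, -0.0]
contact_force: [-0.3, 3.1, 4.8]
finger_gap: 0.0138
grasp_force: 61.0
```

```bash
python3 circ.py .5635 -.0789 -18.5 1.5 8;python3 pin.py
```

```text
th -18.21351317695475 r 0.0413612741258736 Frad -1.2505490122022955 Ftan -2.889472116155497 Fz 4.804195408621924 z 0.17746684324594114 t 16.2 X [-0.78444466  0.62019882] Y [0.62019882 0.78444466]
-0.0004, -0.0010, 0, 0, 1, -0.0003, -0.0010, 0, 0, 1, -0.0003, -0.0011, 0, 0, 1, -0.0003, -0.0011, 0, 0, 1, -0.0002, -0.0011, 0, 0, 1, -0.0002, -0.0011, 0, 0, 1, -0.0002, -0.0011, 0, 0, 1, -0.0002, -0.0011, 0, 0, 1
blob [274.09502262 212.35294118] 221
blob [261.26315789 212.73684211] 19
```

arm_command(
  increments=[-0.0004, -0.001, 0, 0, 1, -0.0003, -0.001, 0, 0, 1, -0.0003, -0.0011, 0, 0, 1, -0.0003, -0.0011, 0, 0, 1, -0.0002, -0.0011, 0, 0, 1, 0, 0, 0, 0, 1],
)

```text
t: 16.85
eef_pos: [0.6007, -0.097, 0.1774]
tool_rot: [0.0, 0.328, 0.945, -0.0]
contact_force: [0.3, 2.8, 5.2]
finger_gap: 0.0131
grasp_force: 61.0
```

```bash
python3 circ.py .5635 -.0789 -26 1.5 8;python3 pin.py
```

```text
th -25.87998434730476 r 0.04136039522264276 Frad -0.9434651070212823 Ftan -2.6781750535595275 Fz 5.1874694038114635 z 0.1774346429330926 t 16.85 X [-0.78442656  0.62022171] Y [0.62022171 0.78442656]
-0.0002, -0.0011, 0, 0, 1, -0.0002, -0.0011, 0, 0, 1, -0.0002, -0.0011, 0, 0, 1, -0.0001, -0.0011, 0, 0, 1, -0.0001, -0.0011, 0, 0, 1, -0.0001, -0.0011, 0, 0, 1, -0.0000, -0.0011, 0, 0, 1, -0.0000, -0.0011, 0, 0, 1
blob [274.03524229 212.14977974] 227
blob [261.26315789 212.73684211] 19
```

arm_command(
  increments=[-0.0002, -0.0011, 0, 0, 1, -0.0002, -0.0011, 0, 0, 1, -0.0002, -0.0011, 0, 0, 1, -0.0001, -0.0011, 0, 0, 1, -0.0001, -0.0011, 0, 0, 1, 0, 0, 0, 0, 1],
)

```text
t: 17.5
eef_pos: [0.598, -0.1019, 0.1775]
tool_rot: [0.001, 0.328, 0.945, -0.0]
contact_force: [0.9, 3.3, 5.6]
finger_gap: 0.0135
grasp_force: 60.9
```

```bash
python3 circ.py .5635 -.0789 -33.5 1.5 8;python3 pin.py; python3 - <<'E'
from h import *
t=read_camera("top")[196:232,248:296]; cv2.imwrite("pics/t5.png",cv2.resize(t,(768,576),interpolation=0))
E
```

```text
th -33.65619188104387 r 0.04141775951984703 Frad -1.0697454135713218 Ftan -3.2860339623775077 Fz 5.648270583040159 z 0.1774621258316541 t 17.5 X [-0.78443517  0.62021082] Y [0.62021082 0.78443517]
-0.0001, -0.0011, 0, 0, 1, -0.0000, -0.0011, 0, 0, 1, -0.0000, -0.0011, 0, 0, 1, 0.0000, -0.0011, 0, 0, 1, 0.0000, -0.0011, 0, 0, 1, 0.0001, -0.0011, 0, 0, 1, 0.0001, -0.0011, 0, 0, 1, 0.0001, -0.0011, 0, 0, 1
blob [274.0660793  212.12334802] 227
blob [261.26315789 212.73684211] 19
```

View pics/t5.png

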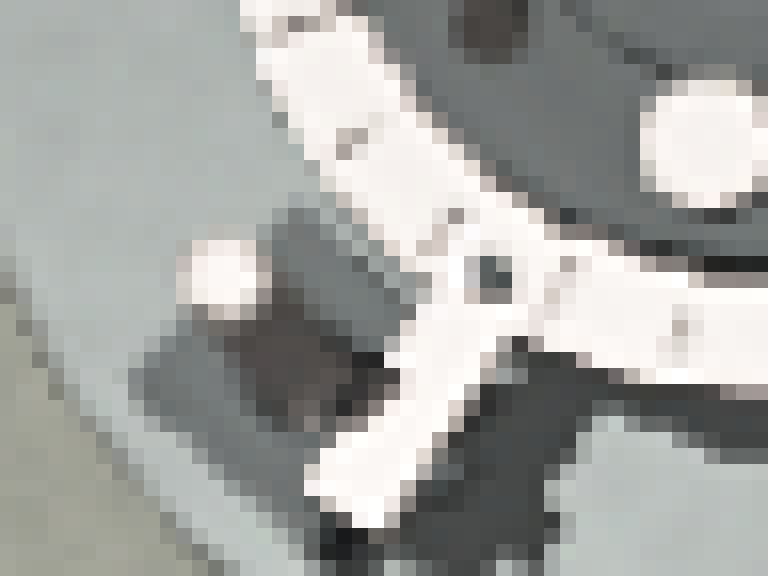

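Top crop: the screw tip at (305,410) is almost on the pin's shaft, and the pin top is unmoved at (222,275). Contact is near.

arm_command(
  increments=[-0.0001, -0.0011, 0, 0, 1, 0, -0.0011, 0, 0, 1, 0, -0.0011, 0, 0, 1, 0, 0, 0, 0, 1],
)

```text
t: 18.0
eef_pos: [0.5961, -0.1044, 0.1774]
tool_rot: [0.001, 0.328, 0.945, -0.0]
contact_force: [2.6, 3.0, 4.8]
finger_gap: 0.0136
grasp_force: 60.9
```

```bash
python3 circ.py .5635 -.0789 -38 1.5 6;python3 pin.py
```

```text
th -38.087445464342366 r 0.041414979620606515 Frad 0.24494048260401521 Ftan -3.941622284695177 Fz 4.849429646332086 z 0.17744204720148912 t 18.0 X [-0.78442237  0.62022701] Y [0.62022701 0.78442237]
0.0000, -0.0011, 0, 0, 1, 0.0000, -0.0011, 0, 0, 1, 0.0001, -0.0011, 0, 0, 1, 0.0001, -0.0011, 0, 0, 1, 0.0001, -0.0011, 0, 0, 1, 0.0002, -0.0011, 0, 0, 1
blob [273.93832599 212.01762115] 227
blob [261.         212.35294118] 17
```

arm_command(
  increments=[0, -0.0011, 0, 0, 1, 0, -0.0011, 0, 0, 1, 0, 0, 0, 0, 1],
)

```text
t: 18.35
eef_pos: [0.5947, -0.1061, 0.1774]
tool_rot: [0.001, 0.328, 0.945, -0.0]
contact_force: [3.1, 2.5, 4.7]
finger_gap: 0.0133
grasp_force: 60.9
```

```bash
python3 circ.py .5635 -.0789 -41 1.5 6;python3 pin.py
```

```text
th -41.058992730853 r 0.04139987359075649 Frad 0.6418093436303518 Ftan -3.9110526158745356 Fz 4.735554195039862 z 0.1774394766415588 t 18.35 X [-0.78445351  0.62018762] Y [0.62018762 0.78445351]
0.0001, -0.0011, 0, 0, 1, 0.0001, -0.0011, 0, 0, 1, 0.0001, -0.0011, 0, 0, 1, 0.0002, -0.0011, 0, 0, 1, 0.0002, -0.0011, 0, 0, 1, 0.0002, -0.0011, 0, 0, 1
blob [273.77433628 212.21681416] 226
blob [260.58823529 212.11764706] 17
```

arm_command(
  increments=[0.0001, -0.0011, 0, 0, 1, 0.0001, -0.0011, 0, 0, 1, 0, 0, 0, 0, 1],
)

```text
t: 18.7
eef_pos: [0.5932, -0.1077, 0.1774]
tool_rot: [0.001, 0.328, 0.945, -0.0]
contact_force: [3.7, 1.7, 4.9]
finger_gap: 0.0138
grasp_force: 60.9
```

```bash
python3 circ.py .5635 -.0789 -44 1.5 6;python3 pin.py
```

```text
th -44.174845829254295 r 0.0413801533570412 Frad 1.414007687272481 Ftan -3.8062935471681074 Fz 4.892805987271942 z 0.17744973572699602 t 18.7 X [-0.78442078  0.62022902] Y [0.62022902 0.78442078]
0.0001, -0.0011, 0, 0, 1, 0.0002, -0.0011, 0, 0, 1, 0.0002, -0.0011, 0, 0, 1, 0.0002, -0.0011, 0, 0, 1, 0.0002, -0.0011, 0, 0, 1, 0.0003, -0.0011, 0, 0, 1
blob [273.75330396 212.25550661] 227
blob [260.11764706 211.58823529] 17
```

arm_command(
  increments=[0.0002, -0.0011, 0, 0, 1, 0.0002, -0.0011, 0, 0, 1, 0, 0, 0, 0, 1],
)

```text
t: 19.05
eef_pos: [0.5916, -0.1093, 0.1774]
tool_rot: [0.001, 0.328, 0.945, -0.0]
contact_force: [4.5, 2.5, 5.3]
finger_gap: 0.0137
grasp_force: 60.8
```

```bash
python3 circ.py .5635 -.0789 -47 1.0 6;python3 pin.py
```

```text
th -47.231796201175904 r 0.04137780429618574 Frad 1.199248275276559 Ftan -4.965641269482635 Fz 5.3302709924974305 z 0.17742174207267797 t 19.05 X [-0.78441119  0.62024115] Y [0.62024115 0.78441119]
0.0001, -0.0007, 0, 0, 1, 0.0001, -0.0007, 0, 0, 1, 0.0001, -0.0007, 0, 0, 1, 0.0002, -0.0007, 0, 0, 1, 0.0002, -0.0007, 0, 0, 1, 0.0002, -0.0007, 0, 0, 1
blob [273.79475983 212.40174672] 229
blob [259.16666667 211.11111111] 18
```

arm_command(
  increments=[0.0001, -0.0007, 0, 0, 1, 0.0001, -0.0007, 0, 0, 1, 0, 0, 0, 0, 1],
)

```text
t: 19.4
eef_pos: [0.5906, -0.1102, 0.1774]
tool_rot: [0.001, 0.328, 0.945, -0.0]
contact_force: [4.3, 2.1, 5.0]
finger_gap: 0.0133
grasp_force: 60.8
```

```bash
python3 circ.py .5635 -.0789 -49 1.0 6;python3 pin.py
```

```text
th -49.09826883683074 r 0.04139566570121463 Frad 1.2423109456106525 Ftan -4.64731785785767 Fz 5.02614111823898 z 0.17744108646575826 t 19.4 X [-0.7844418   0.62020244] Y [0.62020244 0.7844418 ]
0.0001, -0.0007, 0, 0, 1, 0.0002, -0.0007, 0, 0, 1, 0.0002, -0.0007, 0, 0, 1, 0.0002, -0.0007, 0, 0, 1, 0.0002, -0.0007, 0, 0, 1, 0.0002, -0.0007, 0, 0, 1
blob [273.83189655 212.35344828] 232
blob [259.05555556 210.77777778] 18
```

arm_command(
  increments=[0.0001, -0.0007, 0, 0, 1, 0.0002, -0.0007, 0, 0, 1, 0, 0, 0, 0, 1],
)

```text
t: 19.75
eef_pos: [0.5897, -0.111, 0.1775]
tool_rot: [0.001, 0.328, 0.945, 0.0]
contact_force: [5.4, 1.8, 4.9]
finger_gap: 0.0136
grasp_force: 60.8
```

```bash
python3 circ.py .5635 -.0789 -51 1.0 6;python3 pin.py
```

```text
th -50.84535722871858 r 0.04142924819392884 Frad 1.9760170068455687 Ftan -5.2942123448031335 Fz 4.879822297643563 z 0.1774549996559835 t 19.75 X [-0.7844752   0.62016019] Y [0.62016019 0.7844752 ]
0.0002, -0.0007, 0, 0, 1, 0.0002, -0.0007, 0, 0, 1, 0.0002, -0.0007, 0, 0, 1, 0.0002, -0.0007, 0, 0, 1, 0.0002, -0.0007, 0, 0, 1, 0.0002, -0.0007, 0, 0, 1
blob [273.75877193 212.24561404] 228
blob [258.6 210.6] 15
```

arm_command(
  increments=[0.0002, -0.0007, 0, 0, 1, 0, 0, 0, 0, 1],
)

```text
t: 20.0
eef_pos: [0.5892, -0.1114, 0.1775]
tool_rot: [0.001, 0.328, 0.945, 0.0]
contact_force: [5.2, 2.5, 5.3]
finger_gap: 0.0135
grasp_force: 60.8
```

```bash
python3 circ.py .5635 -.0789 -52 1.0 3;python3 pin.py
```

```text
th -51.69998751852309 r 0.04144324818928559 Frad 1.278735538081536 Ftan -5.61979144802444 Fz 5.2597749535320535 z 0.17747567109716278 t 20.0 X [-0.78451485  0.62011003] Y [0.62011003 0.78451485]
0.0002, -0.0007, 0, 0, 1, 0.0002, -0.0007, 0, 0, 1, 0.0002, -0.0007, 0, 0, 1
blob [273.72925764 212.28820961] 229
blob [258.5 210.5] 16
```

arm_command(
  increments=[0.0002, -0.0007, 0, 0, 1, 0, 0, 0, 0, 1],
)

```text
t: 20.25
eef_pos: [0.5887, -0.1118, 0.1774]
tool_rot: [0.001, 0.328, 0.945, 0.0]
contact_force: [6.4, 3.6, 4.3]
finger_gap: 0.0136
grasp_force: 60.7
```

```bash
python3 circ.py .5635 -.0789 -53 1.0 3;python3 pin.py
```

```text
th -52.59340768607431 r 0.041439922208089335 Frad 1.0263556102275984 Ftan -7.235486543511854 Fz 4.263368194656659 z 0.17744656140165183 t 20.25 X [-0.78450014  0.62012863] Y [0.62012863 0.78450014]
0.0002, -0.0007, 0, 0, 1, 0.0002, -0.0007, 0, 0, 1, 0.0002, -0.0007, 0, 0, 1
blob [273.72413793 212.34482759] 232
blob [258.6 210.6] 15
```

arm_command(
  increments=[-0.0003, 0.001, 0, 0, 1, -0.0003, 0.001, 0, 0, 1, 0, 0, 0, 0, 1],
)

```text
t: 20.6
eef_pos: [0.5889, -0.1117, 0.1774]
tool_rot: [-0.0, 0.328, 0.945, -0.001]
contact_force: [1.5, 0.5, 6.7]
finger_gap: 0.0134
grasp_force: 61.1
```

```bash
python3 circ.py .5635 -.0789 -53 1.0 1;python3 pin.py
```

```text
th -52.27416664505655 r 0.04144741808730887 Frad 0.5039554829292088 Ftan -1.4954866964954763 Fz 6.732761705922017 z 0.17741585122100023 t 20.6 X [-0.78440585  0.6202479 ] Y [0.6202479  0.78440585]
0.0002, -0.0007, 0, 0, 1
blob [273.72413793 212.34482759] 232
blob [258.6 210.6] 15
```

Unloaded without moving the wheel; open slowly and lift off.

arm_command(
  increments=[0, 0, 0, 0, 0.5, 0, 0, 0, 0, 0.2, 0, 0, 0, 0, 0, 0, 0, 0, 0, 0, 0, 0, -0.01, 0, 0, 0, 0, -0.03, 0, 0, 0, 0, -0.04, 0, 0, 0, 0, -0.03, 0, 0, 0, 0, 0, 0, 0],
)

```text
t: 21.55
eef_pos: [0.5927, -0.1115, 0.2948]
tool_rot: [0.006, 0.328, 0.945, -0.0]
contact_force: [0.8, -0.6, 0.8]
finger_gap: 0.0425
grasp_force: 0.0
```

```bash
python3 pin.py; python3 - <<'E'
from h import *
print(observe()["contact_force"],observe()["eef_pos"])
t=read_camera("scene")[130:270,220:500]; cv2.imwrite("pics/s6.png",cv2.resize(t,(800,400),interpolation=2))
E
```

```text
blob [273.73819742 212.31759657] 233
blob [258.6 210.6] 15
[0.87888696 0.30929621 0.52887988] [ 0.59132091 -0.11103014  0.29150911]
```

View pics/s6.png

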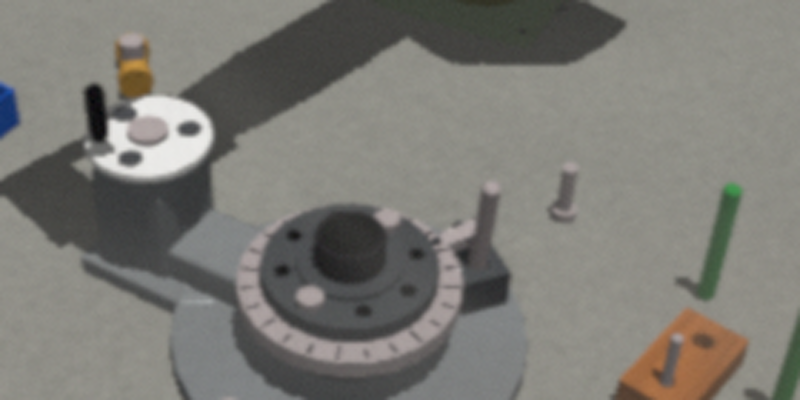

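Scene crop: the pin stands in the block at (487,225) with the stop arm against it. The handle at (97,110) is free, and the dowel is still in the rack at (675,350).

```bash
python3 -c "
from station import *
print(sign_off())"
```

```text
the job is handed in; nothing more can be done
None
```

I set the stop pin home in the block and wound the worm clockwise until the adjusting screw bore on the pin, at roughly 24 N as estimated from the handle force. I then let go of the handle with the pin and stop arm still in place and handed the job in at about 22 s; `sign_off()` returned no verdict.

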